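Tip a bin hatch panel into the repair bay and push it home

TASK

Tip the standing black hatch panel over where it stands by pushing it high up, so that it falls flat into the taped rectangle with its upper end towards the metal stop bar. Then push the lying panel along the bench until its end sits square and flush against the stop bar, still inside the tape. Only push it with the fingertips: do not lift it or slide it along while it stands, and leave the jar, the wrench and the small latch alone.

Things in the scene. Friction and masses are not known exactly. Their poses are not given: they have to be found in the camera images.
- bay: Fixed repair bay: a rectangle of 15 mm wide, paper-thin yellow tape, closed at one end by an aluminium stop bar. Origin on the bench surface, mid-width; z up; x points along the bay to the bar, y across. The bar's near face is at x = +105 mm; bar 20 mm thick, 200 mm long, 25 mm high. Tape's inner edges: y = +-85 mm, and x = -135 mm at the other end. Place and direction differ each time.
- hatch: Black ribbed panel, 40 mm thick (x), 110 wide (y), 160 tall (z), flat to push on, about 0.45 kg. Stands on its 40 x 110 end by the bay's taped end, x within 0.12 rad of the bay's x. Origin: centre of the foot end face; z points from foot to upper end, level once it lies. Falls by itself when leaning over 0.25 rad; lands some 15 to 55 mm short of the bar, 40 mm high. Moderate friction.
- hatch_mid (a point): Centre of the hatch panel, 80 mm from the foot; same axes as the hatch. Lying askew, the panel turns when its foot end is pushed off its middle; pressed against the bar it hardly turns any more.
- hatch_top (a point): Centre of the hatch panel's upper end face, 160 mm from the foot; same axes as the hatch.
- jar: Bystander: upright capped jar, 60 mm diameter, 85 mm tall, beside the bay. Origin at the centre of its underside.
- wrench: Bystander: steel wrench 170 mm long lying beside the bay, along its own x. Origin near its middle.
- latch: Bystander: small black plastic latch, 50 x 30 mm, 48 mm tall, beside the bay. Origin at the centre of its underside.
Not all that is in view belongs to the job. What is meant by the hatch is not blue or purple, and is the smaller of those in its own colour.

How it is judged:
By the outcome, as a careful person would: the job done as asked, in the order asked, and still so for the second after the job is handed in, with the robot touching nothing.
It also fails if it takes over 58 s, if anything falls off the work surface, if the arm or the gripper's body presses on something with over 40 N, if the wrist force passes 120 N, or if a joint passes its speed limit or range.

ROBOT

A 7-joint arm with a two-finger parallel gripper is mounted at the origin on the work surface. World frame = base frame: x ahead of the robot, y to its left, z up, the work surface at z = 0. Lengths are in m, angles in rad, forces in N, time in s.
With the tool pointing down it reaches from about 0.425 to 0.925 m from the base axis. Payload 6.8 kg.
Tool frame: the origin (TCP) lies on the front face of the gripper's body, between the roots of the fingers; the fingertips stand 73 mm ahead of it and the grasp point (between the pads) lies 54 mm ahead of it; z points along the fingers, y is the line along which they close (so a half turn about z gives the same grasp; the last joint's range is limited). The gripper opens to 85 mm and grips with 20 to 120 N. Pads are 22 mm wide; open, the fingers measure 114 mm over their backs; the gripper's body (76 mm by 85 mm) begins 54 mm behind the grasp point. The pads swing forward as they close: fully open they stand 13 mm farther back than shut.
Start: joints at [1.027, 0.477, 0.022, 1.555, -0.011, 1.109, -0.083], TCP at [0.285, -0.612, 0.304] pointing down, gripper open.
Joint ranges: [-2.96, 2.96], [-0.34, 2.1], [-1.41, 1.46], [0.24, 2.44], [-1.37, 4.51], [0.17, 1.92], [-2.96, 2.96]. Speed limits (rad/s): [2.39, 2.39, 3.14, 3.14, 3.14, 3.14, 3.14].

INTERFACE

Orientations are given as a rotation vector (axis times angle).
In Python, from bench import get_obs, camera, sign_off, outline_of, pinpoint gives the robot as it stands.
- The arm moves only by the tool send_rows, never from a script. Its arguments are lists of equal length, an entry for each row: "dp": the shift along the tool's x, y, z in cm, a list of three; "twist": the turn about the tool's z in rad. In form: {"dp": [[x, y, z], ...], "twist": [twist, ...]}. A call has 1 to 8 rows; each row is the pose to reach, as a shift and turn from the pose commanded when the call began, along the tool's axes at that moment; what a row does not reach only later rows make up. A row lasts 1/10 s, in which the tool goes at most 50 mm and 8.59 degrees, less where a joint would pass 70% of its speed; a pose out of reach is approached as far as the arm can. A call with a gripper value outside its range is refused whole. "gripper" is the closure in counts, from 0 (fully open) to 255 (shut), set as the call begins (left out, the last holds). The fingers move at their own pace and stop on an object; "force" is the grip in N (left out, the last holds). Time passes only in rows, so rows that repeat a pose let the fingers close. It gives the time, the measured TCP pose, the force, the opening and the grip force at its end, in the units of the state.
- get_obs(): the state, without advancing time (a new reading comes with each control period).
- camera(name): name is "side" or "top" or "wrist"; returns a dict with "image" (480x640x3 uint8, blue, green, red), "depth" (480x640 float32, m along the optical axis (not along the pixel's ray), 0 where there is no reading), "intrinsics" (3x3 intrinsics, pixels), "R" (3x3) and "t" (3): a world point X has camera coordinates R X + t. Camera axes: x right, y down, z forward; pixel columns grow to the right and rows downward; lengths in m; the calibration is good to about 2 mm. A picture is of the moment at which its call begins.
- sign_off(): hands the job in; it is judged then, once.
Trained networks look in a picture, given as the dict that the camera call returned (one of the last four; its "shot" number tells which), for a name from the list of things; names that differ only in an ending like _2 or _b are one class to them, and where a whole thing is asked for, a point or a joint stands for the part that bears it (a point fixed in the world has none). Each returns a list of dicts, best first, with "conf" (0 to 1); they miss things now and then, are a little off and sometimes report something else, mostly with a low value. They report only what shows in the picture. A call takes as long as a camera call. They do not tell look-alikes from the thing itself.
- outline_of(target, picture): "pixels" (480x640 bool, what is visible of it) and "box" ([left, top, right, bottom] as shares, 0 to 1, of the picture: columns of its width, rows of its height, round what is visible of it).
- pinpoint(target, picture): "location" ([column, row] as shares, 0 to 1, of the picture: columns of its width, rows of its height: a listed point, or the origin of a listed thing).
The state is a dict: "time_s": time; "joints": joint angles; "dq": joint speeds; "joint_torque": joint torques, N m; "tool_pos": TCP position; "tcp_rot": TCP orientation; "contact_force": force on the tool from outside, world axes, zero at the start; "ft_torque": the same for the moment, N m; "finger_gap": opening from 0.0 (shut) to 1.0 (fully open); "grip_force": force on a finger pad.
Only numpy, scipy, OpenCV 4.12 (cv2) and the standard library are available. Lean on these libraries where they do the work, as an engineer would, in place of code of your own. Each camera call takes 0.05 s, during which the arm holds its last target. There are 200 camera calls.

## Working session

There is one attempt and no reset: what is moved stays moved. The work goes in short steps, Python scripts to look and compute and a tool call to move; the robot and the scene stay as the last step left them, time stands still between calls to the robot, and variables do not carry over. Pictures are saved under pics/ and viewed, at most 10 in all, crops included, and the job is handed in when it is done.

Besides the shell and the picture viewer there is one more tool, called after ">>>" as a command line: name --pt "numbers of a row" for each row, then --argument value for the rest. send_rows: Moves the arm, as the interface text tells. Its arguments: {"type":"object","properties":{"dp":{"type":"array","items":{"type":"array","items":{"type":"number"}}},"twist":{"type":"array","items":{"type":"number"}},"gripper":{"type":"number"},"force":{"type":"number"}},"required":["dp","twist"]}

```bash
mkdir -p pics
cat > h.py <<'E'
import numpy as np, cv2
from scipy.spatial.transform import Rotation as Ro
from bench import get_obs, camera, sign_off, outline_of, pinpoint
def cloud(p):
    d=p["depth"];K=p["intrinsics"];v,u=np.indices(d.shape)
    c=np.stack([(u-K[0,2])/K[0,0]*d,(v-K[1,2])/K[1,1]*d,d],-1)
    return (c-p["t"])@p["R"]   # R^T(c-t)
E
cat > look.py <<'E'
from h import *
np.set_printoptions(precision=3,suppress=True)
o=get_obs();print(o["time_s"],o["tool_pos"],o["tcp_rot"],Ro.from_rotvec(o["tcp_rot"]).as_matrix())
for n in ("top","side"):
    p=camera(n);C=cloud(p);cv2.imwrite(f"pics/{n}0.png",p["image"])
    for t in ("hatch","jar","wrench","latch","bay"):
        for r in outline_of(t,p)[:3]:
            m=r["pixels"]&(p["depth"]>0);P=C[m]
            if len(P)<5: continue
            print(n,t,round(r["conf"],2),np.array(r["box"])*[640,480,640,480],"lo",np.percentile(P,2,0),"hi",np.percentile(P,98,0),"bgr",p["image"][m].mean(0).round())
    for t in ("bay","hatch","hatch_top"):
        for r in pinpoint(t,p)[:2]:
            l=np.array(r["location"])*[640,480];i=np.clip(l.astype(int),0,[639,479]);print(n,"pt",t,round(r["conf"],2),l,C[i[1],i[0]])
E
python3 look.py
```

```text
0.0 [ 0.285 -0.611  0.303] [-3.065 -0.679  0.001] [[ 0.907  0.422 -0.001]
 [ 0.422 -0.907  0.002]
 [-0.    -0.002 -1.   ]]
top hatch 0.87 [258.496 323.52  315.072 360.288] lo [0.3   0.05  0.014] hi [0.359 0.151 0.165] bgr [101.  52.  26.]
top hatch 0.83 [289.92  231.408 339.52  286.512] lo [0.461 0.008 0.   ] hi [0.553 0.101 0.164] bgr [33. 36. 38.]
top hatch 0.8 [161.472 212.592 250.304 260.304] lo [0.511 0.197 0.018] hi [0.568 0.348 0.229] bgr [25. 26. 28.]
top jar 0.72 [284.224 140.016 312.832 174.912] lo [0.718 0.063 0.015] hi [0.771 0.115 0.09 ] bgr [82. 86. 87.]
top jar 0.47 [378.624 245.712 424.832 309.12 ] lo [ 0.417 -0.2    0.   ] hi [ 0.544 -0.106  0.013] bgr [ 97. 100. 102.]
top jar 0.44 [260.224 184.608 278.912 207.6  ] lo [0.638 0.141 0.003] hi [0.687 0.175 0.052] bgr [30. 32. 35.]
top wrench 0.84 [378.496 245.616 422.528 309.888] lo [ 0.406 -0.198 -0.002] hi [ 0.548 -0.097  0.013] bgr [ 96.  99. 101.]
top latch 0.81 [258.368 183.408 278.528 205.2  ] lo [0.638 0.14  0.003] hi [0.687 0.175 0.052] bgr [30. 33. 36.]
top bay 0.74 [273.024 155.808 413.376 305.28 ] lo [ 0.437 
[... 636 characters left out ...]
r 0.63 [390.592 232.8   415.808 275.712] lo [0.72  0.06  0.005] hi [0.774 0.11  0.087] bgr [104. 107. 109.]
side wrench 0.91 [238.208 326.784 308.224 379.008] lo [ 0.405 -0.2   -0.002] hi [ 0.549 -0.095  0.011] bgr [122. 125. 129.]
side latch 0.9 [358.976 224.592 380.032 247.2  ] lo [ 0.639  0.139 -0.   ] hi [0.689 0.199 0.05 ] bgr [33. 35. 38.]
side bay 0.98 [258.176 246.912 406.976 365.088] lo [ 0.436 -0.166 -0.004] hi [0.745 0.123 0.028] bgr [ 71. 125. 152.]
side pt hatch 0.84 [221.12  249.792] [0.334 0.075 0.044]
side pt hatch 0.82 [319.872 200.688] [0.547 0.2   0.088]
side pt hatch_top 0.85 [214.912 120.384] [0.303 0.296 0.231]
side pt hatch_top 0.8 [213.568 208.992] [0.327 0.094 0.159]
```

```bash
cat > fit.py <<'E'
from h import *
np.set_printoptions(precision=4,suppress=True)
def rect(P):
    (c,s,a)=cv2.minAreaRect((P*1000).astype(np.float32)); return np.array(c)/1000,np.array(s),a
for n in ("top","side"):
    p=camera(n);C=cloud(p);v=p["depth"]>0
    x,y,z=C[...,0],C[...,1],C[...,2]
    m=v&(abs(z-.16)<.008)&(abs(x-.51)<.09)&(abs(y-.055)<.08); print(n,"top face",m.sum(),rect(C[m][:,:2]))
    m=v&(z>.019)&(z<.031)&(x>.55)&(x<.8)&(y<.05)&(y>-.25); print("bar",m.sum(),rect(C[m][:,:2]),C[m][:,2].mean())
    hsv=cv2.cvtColor(p["image"],cv2.COLOR_BGR2HSV)
    m=v&(abs(z)<.008)&(hsv[...,1]>120)&(hsv[...,0]>18)&(hsv[...,0]<35)&(x>.4)&(x<.8)&(abs(y)<.25); print("tape",m.sum(),rect(C[m][:,:2]))
a=cv2.imread("pics/top0.png")[100:400,120:480];b=cv2.imread("pics/side0.png")[90:400,150:450]
cv2.imwrite("pics/v0.png",np.hstack([cv2.resize(a,(400,333)),cv2.resize(b,(400,333))]))
E
python3 fit.py
```

```text
top top face 1048 (array([0.5085, 0.053 ]), array([109.8871,  40.2643]), 46.34811019897461)
bar 718 (array([ 0.6857, -0.0906]), array([199.2883,  21.7501]), 49.9500617980957) 0.02478102729990359
tape 2187 (array([0.5659, 0.0747]), array([303.3163, 376.4123]), 50.32773971557617)
side top face 860 (array([0.509 , 0.0535]), array([111.6937,  44.394 ]), 45.524269104003906)
bar 842 (array([ 0.6856, -0.0913]), array([200.8145,  21.8242]), 49.96847915649414) 0.023922182186731037
tape 1510 (array([0.5691, 0.0082]), array([205.3016, 284.7087]), 50.46784210205078)
```

View pics/v0.png

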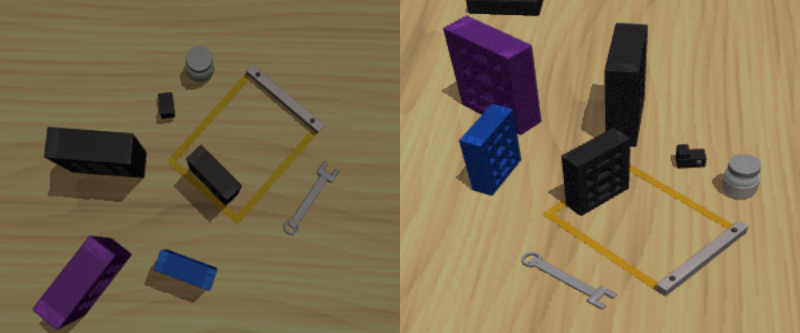

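```bash
cat > mv.py <<'E'
import sys
from h import *
np.set_printoptions(precision=4,suppress=True)
o=get_obs();R=Ro.from_rotvec(o["tcp_rot"]).as_matrix();yaw=np.degrees(np.arctan2(R[1,0],R[0,0]))
B=np.array([.5976,-.0171]);th=np.radians(-40);bx=np.array([np.cos(th),np.sin(th)]);by=np.array([-bx[1],bx[0]])
q=o["tool_pos"][:2]-B
print("t",round(o["time_s"],2),"pos",o["tool_pos"],"yaw",yaw,"bay",q@bx,q@by,"F",o["contact_force"],"gap",o["finger_gap"],"j",o["joints"])
for a in sys.argv[1:]:  # x,y,z,yawdeg   (prefix b: bay coords)
    w=np.array([float(s) for s in a.lstrip("b").split(",")])
    if a[0]=="b": w[:2]=B+w[0]*bx+w[1]*by
    print(a,"world",w,"dp cm",R.T@(w[:3]-o["tool_pos"])*100,"twist",np.radians(yaw-w[3]))
E
python3 mv.py 0.46,-0.27,0.303,-10 0.46,-0.03,0.303,-44 0.475,0.085,0.303,-44
```

```text
t 1.0 pos [ 0.285  -0.6119  0.3039] yaw 24.96950575978647 bay 0.14286187387654545 -0.6566014975978175 F [0.5027 0.3453 0.6418] gap 1.0030354402383397 j [ 1.0269  0.477   0.0224  1.5554 -0.0115  1.1093 -0.0831]
0.46,-0.27,0.303,-10 world [  0.46   -0.27    0.303 -10.   ] dp cm [ 30.2993 -23.6077   0.0924] twist 0.6103330133033952
0.46,-0.03,0.303,-44 world [  0.46   -0.03    0.303 -44.   ] dp cm [ 40.4306 -45.3645   0.0917] twist 1.2037449589814673
0.475,0.085,0.303,-44 world [  0.475   0.085   0.303 -44.   ] dp cm [ 46.6449 -55.1564   0.0914] twist 1.2037449589814673
```

>>> send_rows --pt "3.8 -3 -1" --pt "7.6 -5.9 -1" --pt "11.4 -8.9 -1" --pt "15.2 -11.8 -1" --pt "19 -14.8 -1" --pt "22.8 -17.7 -1" --pt "26.6 -20.7 -1" --pt "30.3 -23.6 -1" --twist '[0.08,0.16,0.24,0.32,0.4,0.48,0.55,0.61]' --gripper 90

```text
time_s: 1.8
tool_pos: [0.4607, -0.2681, 0.3142]
tcp_rot: [3.129, -0.277, 0.001]
contact_force: [0.3, -0.4, -0.0]
finger_gap: 0.647
grip_force: 0.0
```

```bash
python3 mv.py 0.46,-0.03,0.31,-44 0.472,0.088,0.31,-44
```

```text
t 1.8 pos [ 0.4607 -0.2681  0.3142] yaw -10.133815005030502 bay 0.05649225943984942 -0.28031668293965833 F [ 0.2535 -0.4032 -0.039 ] gap 0.6465296741801136 j [ 0.4399  0.2348 -0.0351  1.8814  0.0096  1.0247 -1.3469]
0.46,-0.03,0.31,-44 world [  0.46  -0.03   0.31 -44.  ] dp cm [ -4.2585 -23.4311   0.4171] twist 0.5910764332517171
0.472,0.088,0.31,-44 world [  0.472   0.088   0.31  -44.   ] dp cm [ -5.1534 -35.2582   0.4142] twist 0.5910764332517171
```

>>> send_rows --pt "-0.7 -4.5 0" --pt "-1.4 -9 0" --pt "-2.1 -13.5 0" --pt "-2.8 -18 0" --pt "-3.5 -22.5 0" --pt "-4.2 -27 0" --pt "-4.7 -31.5 0" --pt "-5.2 -35.3 0" --twist '[0.08,0.16,0.24,0.32,0.4,0.48,0.55,0.59]'

```text
time_s: 2.6
tool_pos: [0.4698, 0.0892, 0.3143]
tcp_rot: [-2.913, 1.173, -0.001]
contact_force: [1.0, 0.9, -0.1]
finger_gap: 0.647
grip_force: 0.0
```

```bash
python3 mv.py 0.472,0.088,0.31,-44  0.472,0.088,0.21,-44; python3 fit.py | grep face
```

```text
t 2.6 pos [0.4698 0.0892 0.3143] yaw -43.85588868132312 bay -0.16618516310561582 -0.0007404658715884424 F [ 1.0261  0.9206 -0.1481] gap 0.647358743877404 j [-0.0899  0.1542 -0.2518  1.9856  0.0452  1.0059 -2.6992]
0.472,0.088,0.31,-44 world [  0.472   0.088   0.31  -44.   ] dp cm [ 0.2371 -0.0674  0.4351] twist 0.0025152170003023095
0.472,0.088,0.21,-44 world [  0.472   0.088   0.21  -44.   ] dp cm [ 0.2329 -0.0561 10.4351] twist 0.0025152170003023095
top top face 104 (array([0.4919, 0.0126]), array([39.9529, 17.3455]), 20.731966018676758)
side top face 855 (array([0.5096, 0.054 ]), array([113.4639,  42.9224]), 46.897850036621094)
```

>>> send_rows --pt "0 0 2.5" --pt "0 0 5.5" --pt "0 0 8.5" --pt "0 0 10.3" --pt "0.5 0 10.5" --pt "1.0 0 10.5" --pt "1.4 0 10.5" --pt "1.7 0 10.5" --twist '[0,0,0,0,0,0,0,0]'

```text
time_s: 3.5
tool_pos: [0.4834, 0.0744, 0.2101]
tcp_rot: [-2.913, 1.172, -0.003]
contact_force: [-0.1, -0.2, -0.3]
finger_gap: 0.648
grip_force: 0.0
```

>>> send_rows --pt "0.3 0 0" --pt "0.6 0 0" --pt "1.1 0 0" --pt "1.6 0 0" --pt "2.1 0 0" --pt "2.5 0 0" --pt "2.9 0 0" --pt "3.2 0 0" --twist '[0,0,0,0,0,0,0,0]'

```text
time_s: 4.3
tool_pos: [0.5057, 0.0523, 0.2088]
tcp_rot: [2.915, -1.172, 0.0]
contact_force: [0.1, 0.1, -0.7]
finger_gap: 0.648
grip_force: 0.1
```

```bash
python3 mv.py
python3 - <<'E'
from h import *
p=camera("side");cv2.imwrite("pics/v1.png",cv2.resize(p["image"][90:400,150:450],None,fx=1.9,fy=1.9))
E
```

```text
t 4.3 pos [0.5057 0.0523 0.2088] yaw -43.80241337319992 bay -0.11503509645299127 -0.005920396593318386 F [ 0.0917  0.1216 -0.7466] gap 0.6483962623269212 j [-0.0438  0.3359 -0.2177  2.0271  0.1007  0.7885 -2.6561]
```

View pics/v1.png

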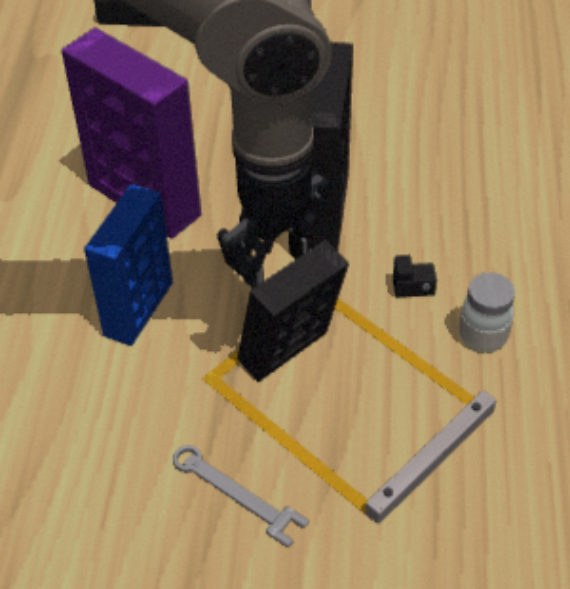

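The hatch (crop ~290,310) is leaning towards the bar and its foot edge is still in place. I'll keep pushing.

>>> send_rows --pt "0.3 0 0" --pt "0.6 0 0" --pt "0.9 0 0" --pt "1.2 0 0" --pt "1.4 0 0" --pt "1.4 0 0" --pt "1.4 0 0" --pt "1.4 0 0" --twist '[0,0,0,0,0,0,0,0]'

```text
time_s: 5.15
tool_pos: [0.5154, 0.0431, 0.2089]
tcp_rot: [2.915, -1.171, -0.0]
contact_force: [0.1, 0.8, -0.4]
finger_gap: 0.647
grip_force: 0.0
```

```bash
python3 mv.py
cat > ly.py <<'E'
from h import *
np.set_printoptions(precision=4,suppress=True)
B=np.array([.5976,-.0171]);th=np.radians(-40);bx=np.array([np.cos(th),np.sin(th)]);by=np.array([-bx[1],bx[0]])
for n in ("top","side"):
    p=camera(n);C=cloud(p);q=C[...,:2]-B;X,Y=q@bx,q@by;z=C[...,2]
    dark=p["image"].max(2)<75
    for r in outline_of("hatch",p)[:4]:
        P=C[r["pixels"]&(p["depth"]>0)]
        print(n,r["conf"],np.median(P,0),np.percentile(P,98,0)[2])
    m=(p["depth"]>0)&(abs(z-.04)<.007)&(X>-.14)&(X<.102)&(abs(Y)<.1)&dark
    m=cv2.morphologyEx(m.astype(np.uint8),cv2.MORPH_OPEN,np.ones((3,3)))>0
    P=np.stack([X[m],Y[m]],-1).astype(np.float32)*1000
    if len(P)>10: print(n,m.sum(),cv2.minAreaRect(P),np.percentile(P,[1,99],0),z[m].mean())
    m=(p["depth"]>0)&(z>.019)&(z<.031)&(X>.1)&(X<.13)&(abs(Y)<.11); 
    print("bar",cv2.minAreaRect(np.stack([X[m],Y[m]],-1).astype(np.float32)*1000))
E
python3 ly.py
```

```text
t 5.15 pos [0.5154 0.0431 0.2089] yaw -43.77426032519761 bay -0.10169335036360097 -0.0067245727483497865 F [ 0.1037  0.7782 -0.4068] gap 0.6468459503847576 j [-0.0281  0.3483 -0.2122  2.0077  0.1008  0.7954 -2.6333]
top 0.69 [0.3299 0.1009 0.1596] 0.16446081897864717
top 0.61 [0.3059 0.2777 0.2293] 0.23442693295358674
top 0.56 [ 0.6139 -0.0602  0.0378] 0.04450601410588129
top 893 ((30.015411376953125, -13.405921936035156), (110.5479507446289, 89.93926239013672), 85.28028106689453) [[-13.721  -68.3756]
 [ 76.4901  38.4013]] 0.03940659326636425
bar ((114.66616821289062, 0.5614089965820312), (22.6060791015625, 199.76487731933594), 0.058976225554943085)
side 0.94 [ 0.5893 -0.0314  0.036 ] 0.0425593075217949
side 0.87 [0.5632 0.2152 0.182 ] 0.3949959847635718
side 0.79 [0.3137 0.2642 0.1588] 0.23177950395158264
side 0.69 [0.3341 0.0792 0.1079] 0.16186776084198926
side 2296 ((-3.3681182861328125, -11.193283081054688), (110.86032104492188, 160.85511779785156), 86.05123901367188) [[-82.0499 -67.2469]
 [ 76.223   42.9526]] 0.038340031374057414
bar ((115.04971313476562, 0.21689605712890625), (21.994770050048828, 201.11184692382812), 0.385922908782959)
```

```bash
python3 mv.py b-0.14,-0.009,0.209,-40 b-0.14,-0.009,0.088,-40
```

```text
t 5.35 pos [0.5154 0.0431 0.2089] yaw -43.775686245542865 bay -0.10163846165585028 -0.006713459904638546 F [ 0.2399 -0.2649 -0.4857] gap 0.6463916436854128 j [-0.0281  0.3483 -0.2121  2.0076  0.1008  0.7954 -2.6333]
b-0.14,-0.009,0.209,-40 world [  0.4846   0.066    0.209  -40.    ] dp cm [-3.8128  0.4808 -0.0089] twist -0.06589815650698606
b-0.14,-0.009,0.088,-40 world [  0.4846   0.066    0.088  -40.    ] dp cm [-3.8129  0.481  12.0911] twist -0.06589815650698606
```

>>> send_rows --pt "-1.5 0.2 0" --pt "-3.0 0.4 0" --pt "-3.8 0.5 1.5" --pt "-3.8 0.5 4.5" --pt "-3.8 0.5 7.5" --pt "-3.8 0.5 10" --pt "-3.8 0.5 12" --pt "-3.8 0.5 12.1" --twist '[-0.03,-0.06,-0.066,-0.066,-0.066,-0.066,-0.066,-0.066]'

```text
time_s: 6.15
tool_pos: [0.482, 0.0664, 0.086]
tcp_rot: [2.952, -1.07, -0.007]
contact_force: [-1.0, -0.4, 0.3]
finger_gap: 0.643
grip_force: 0.0
```

```bash
python3 mv.py b-0.085,-0.009,0.088,-40
python3 - <<'E'
from h import *
p=camera("side");cv2.imwrite("pics/v2.png",cv2.resize(p["image"][150:400,200:450],None,fx=2.2,fy=2.2))
E
```

```text
t 6.15 pos [0.482  0.0664 0.086 ] yaw -39.84994868866105 bay -0.14224434321904933 -0.010390706162735963 F [-0.9638 -0.3881  0.3062] gap 0.6434373992650922 j [-0.1066  0.5181 -0.1928  2.1384  0.1952  0.5061 -2.7126]
b-0.085,-0.009,0.088,-40 world [  0.5267   0.0306   0.088  -40.    ] dp cm [ 5.7241 -0.1233 -0.2178] twist 0.002618889429799757
```

View pics/v2.png

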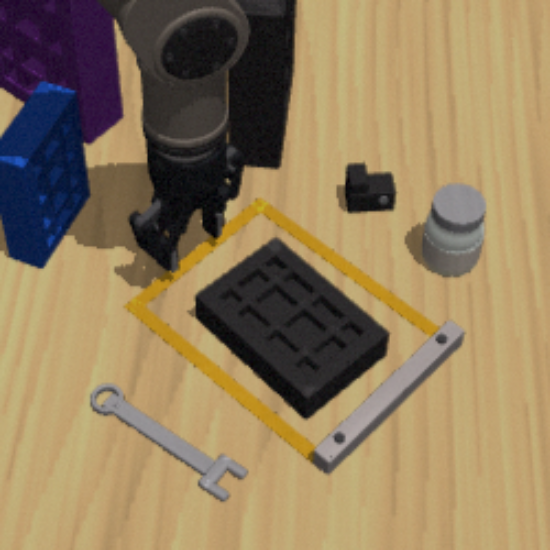

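The hatch lies flat inside the tape (crop centre ~290,325). The fingertips are behind its foot (~180,250). Next I push.

>>> send_rows --pt "1 0 -0.1" --pt "2 0 -0.2" --pt "3 0 -0.2" --pt "3.6 0 -0.2" --pt "4.2 0 -0.2" --pt "4.8 0 -0.2" --pt "5.3 0 -0.2" --pt "5.8 0 -0.2" --twist '[0,0,0,0,0,0,0,0]'

```text
time_s: 7.0
tool_pos: [0.5283, 0.0285, 0.0896]
tcp_rot: [2.952, -1.074, -0.003]
contact_force: [-4.5, 2.0, 3.4]
finger_gap: 0.651
grip_force: 2.3
```

```bash
python3 mv.py; python3 ly.py | grep -v 0\\. ; python3 ly.py | grep '(('
```

```text
t 7.0 pos [0.5283 0.0285 0.0896] yaw -39.98500554860983 bay -0.08236402092725906 -0.009645944342656103 F [-4.537   2.046   3.4055] gap 0.6511477320871986 j [-0.0163  0.556  -0.1946  2.0411  0.1915  0.5633 -2.6136]
top 931 ((43.55171203613281, -7.589603424072266), (109.203369140625, 93.00968933105469), 89.55807495117188) [[  2.0162 -61.645 ]
bar ((114.55905151367188, 0.3821563720703125), (22.032878875732422, 199.45074462890625), 0.18204346299171448)
side 2366 ((5.374916076660156, -7.397754669189453), (111.67667388916016, 170.63763427734375), 89.18315887451172) [[-71.6622 -61.2235]
bar ((115.20317077636719, 0.19146728515625), (22.360031127929688, 200.81956481933594), 0.3221684992313385)
```

>>> send_rows --pt "0.3 0 0" --pt "0.6 0 0" --pt "0.9 0 0" --pt "1.1 0 0" --pt "1.3 0 0" --pt "1.4 0 0" --pt "1.5 0 0" --pt "1.5 0 0" --twist '[0,0,0,0,0,0,0,0]'

```text
time_s: 8.2
tool_pos: [0.5407, 0.0186, 0.0899]
tcp_rot: [-2.952, 1.075, -0.001]
contact_force: [-2.5, 1.6, -0.7]
finger_gap: 0.644
grip_force: 1.1
```

```bash
python3 mv.py; python3 ly.py | grep '(('
```

```text
t 8.2 pos [0.5407 0.0186 0.0899] yaw -40.01474178526141 bay -0.06651711765275997 -0.009236071067868055 F [-2.4783  1.6152 -0.7011] gap 0.6436787903652512 j [ 0.0035  0.568  -0.1937  2.0145  0.1917  0.5757 -2.5909]
top 823 ((59.299190521240234, -6.6766204833984375), (109.13001251220703, 85.13236236572266), 89.93168640136719) [[ 20.9394 -60.6562]
bar ((114.87953186035156, 0.392303466796875), (21.756437301635742, 199.4246826171875), 0.0356275774538517)
side 2299 ((16.123870849609375, -7.337776184082031), (171.67434692382812, 112.01425170898438), 0.01660844124853611) [[-58.0235 -61.1456]
bar ((112.78816986083984, 0.1223297119140625), (25.55372428894043, 200.48658752441406), 0.13224884867668152)
```

>>> send_rows --pt "0.1 0 0" --pt "0.2 0 0" --pt "0.2 0 0" --twist '[0,0,0]'

```text
time_s: 8.7
tool_pos: [0.5412, 0.0181, 0.0898]
tcp_rot: [2.952, -1.074, -0.003]
contact_force: [-4.7, 4.0, 2.0]
finger_gap: 0.651
grip_force: 2.9
```

>>> send_rows --pt "0.1 0 0" --pt "0.2 0 0" --pt "0.2 0 0" --twist '[0,0,0]'

```text
time_s: 9.0
tool_pos: [0.5414, 0.018, 0.0898]
tcp_rot: [2.952, -1.073, -0.007]
contact_force: [-8.7, 7.5, 6.6]
finger_gap: 0.644
grip_force: 5.6
```

>>> send_rows --pt "0.1 0 0" --pt "0.2 0 0" --pt "0.3 0 0" --pt "0.3 0 0" --twist '[0,0,0,0]'

```text
time_s: 9.4
tool_pos: [0.5417, 0.0178, 0.0897]
tcp_rot: [2.953, -1.071, -0.014]
contact_force: [-16.4, 10.9, 14.2]
finger_gap: 0.648
grip_force: 9.7
```

```bash
python3 mv.py
```

```text
t 9.4 pos [0.5417 0.0178 0.0897] yaw -39.87267591662898 bay -0.06525279636459173 -0.009177493943829029 F [-16.3517  10.9412  14.2474] gap 0.6480650457861705 j [ 0.0109  0.5723 -0.1991  2.0066  0.1871  0.5881 -2.5808]
```

Firmly against the bar, so I back off and lift clear.

>>> send_rows --pt "-0.7 0 0" --pt "-1.5 0 0" --pt "-3 0 0" --pt "-5 0 0" --pt "-6.5 0 -1" --pt "-6.5 0 -5" --pt "-6.5 0 -9.5" --pt "-6.5 0 -14" --twist '[0,0,0,0,0,0,0,0]'

```text
time_s: 10.2
tool_pos: [0.4953, 0.0564, 0.2321]
tcp_rot: [2.952, -1.074, 0.0]
contact_force: [-0.1, -0.0, -0.7]
finger_gap: 0.647
grip_force: 0.0
```

```bash
python3 mv.py; python3 ly.py | grep '(('
python3 - <<'E'
from h import *
for n in("side","top"):
    p=camera(n)
    for t in ("jar","wrench","latch"):
        r=outline_of(t,p)
        if r: print(n,t,np.median(cloud(p)[r[0]["pixels"]],0).round(3))
    im=p["image"][150:400,200:450] if n=="side" else p["image"][120:320,230:430]
    cv2.imwrite(f"pics/e_{n}.png",cv2.resize(im,(400,400),interpolation=2))
cv2.imwrite("pics/v3.png",np.hstack([cv2.imread("pics/e_side.png"),cv2.imread("pics/e_top.png")]))
E
```

```text
t 10.2 pos [0.4953 0.0564 0.2321] yaw -39.96860514960017 bay -0.125664222873639 -0.009438789619274976 F [-0.1159 -0.0288 -0.6962] gap 0.6469057209055546 j [-0.0228  0.2907 -0.2537  2.0278  0.0974  0.8342 -2.6001]
top 1496 ((28.312477111816406, -6.567760467529297), (147.1348876953125, 109.61229705810547), 0.014531474560499191) [[-38.2102 -60.8535]
bar ((115.00151824951172, 0.5338516235351562), (21.967622756958008, 199.70489501953125), 0.033182501792907715)
side 2247 ((23.56098175048828, -6.981891632080078), (111.13358306884766, 156.77401733398438), 89.54303741455078) [[-52.2938 -61.1405]
bar ((112.72769165039062, -0.26849365234375), (25.74045181274414, 201.98313903808594), 0.2906233072280884)
side jar [0.745 0.073 0.06 ]
side wrench [ 0.48  -0.147  0.006]
side latch [0.662 0.146 0.028]
top jar [0.737 0.088 0.083]
top wrench [ 0.49  -0.156  0.007]
top latch [0.658 0.156 0.032]
```

View pics/v3.png

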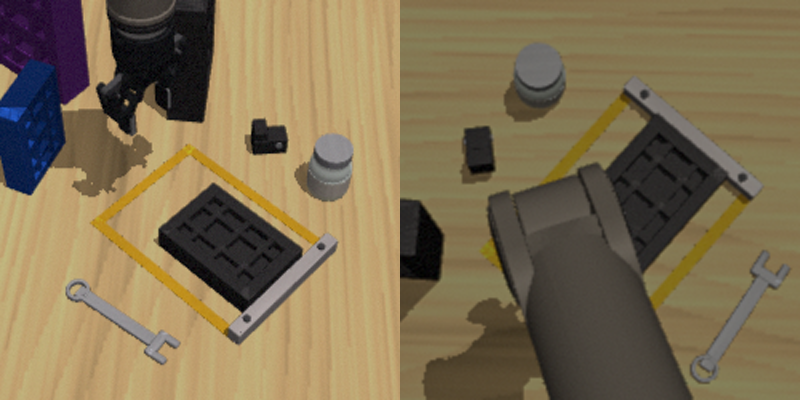

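The panel (left view ~230,245) lies square and flush against the bar, inside the tape. The jar, wrench and latch haven't moved.

```bash
python3 -c "
from bench import sign_off
print(sign_off())"
```

```text
the job is handed in; nothing more can be done
None
```

The hatch panel was tipped over where it stood and pushed square and flush against the stop bar, inside the tape; the jar, wrench and latch were not touched. I handed the job in at about 10.5 s on the robot's clock, and no verdict came back.

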